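# Fit the knurled bayonet cap and hold it home

### The arm

A 6-joint arm with a two-finger parallel gripper is mounted at the origin on a cart in front of the work surface, level with it; the furniture and walls round the work are solid. World frame = base frame: x ahead of the robot, y to its left, z up, the work surface at z = 0. Lengths are in m, angles in degrees, forces in N, time in s.
With the tool pointing down it reaches from about 0.25 to 0.725 m from the base axis. Payload 9.7 kg.
Tool frame: the origin (TCP) lies at the very end of the fingers, on their centre line; the grasp point (between the pads) lies 19 mm behind it; z points along the fingers, y is the line along which they close (so a half turn about z gives the same grasp; the last joint's range is limited). The gripper opens to 85 mm and grips with 20 to 120 N. Pads are 22 mm wide; open, the fingers measure 114 mm over their backs; the gripper's body (76 mm by 85 mm) begins 54 mm behind the grasp point. The pads swing forward as they close: fully open they stand 13 mm farther back than shut.
Start: joints at [68.583, 4.979, 10.078, 95.1, 0, 90], TCP at [0.201, 0.512, 0.231] pointing down, gripper open.
Joint ranges: [-179.16, 179.16], [-48.56, 103.87], [-65.8, 70.77], [-126.05, 130.52], [-82.76, 87.17], [-180, 180]. Speed limits (degrees/s): [127.2, 127.2, 147.25, 180, 180, 180].

### API

Orientations are given as [roll, pitch, yaw] about the fixed x, y, z axes, in that order (R = Rz(yaw) Ry(pitch) Rx(roll)).
In Python, from workcell import bot gives the robot as it stands.
- The arm moves only by the tool arm_command, never from a script. Its argument "series" is a list of rows, each a list of 4 numbers: the shift along the tool's x, y, z in m, then the turn about the tool's z in rad. A call has exactly 5 rows; each row is the pose to reach, as a shift and turn from the pose commanded when the call began, along the tool's axes at that moment; what a row does not reach only later rows make up. A row lasts 1/10 s, in which the tool goes at most 50 mm and 8.59 degrees, less where a joint would pass 70% of its speed; a pose out of reach is approached as far as the arm can. A call with a gripper value outside its range is refused whole. "hand" is the finger opening in m, from 0 to 0.0854, set as the call begins (left out, the last holds). The fingers move at their own pace and stop on an object; "grip_force" is the grip in N (left out, the last holds). Time passes only in rows, so rows that repeat a pose let the fingers close, or fill a call up. It gives the time, the measured TCP pose, the force, the opening and the grip force at its end, in the units of the state.
- bot.get_obs(): the state, without advancing time (a new reading comes with each control period).
- bot.camera(name): name is "scene" or "side" or "wrist"; returns a dict with "color" (480x640x3 uint8, blue, green, red), "camera_matrix" (3x3 intrinsics, pixels), "dist_coeffs" ([k1, k2, p1, p2, k3] as OpenCV has them; the pictures are not rectified), "xyz" and "orientation" of the camera in the world; the wrist camera has in their place "T_tool_cam" (4x4, takes a point from camera to tool coordinates, whose origin is the TCP and whose axes are the flange's). Camera axes: x right, y up, looking along -z (the intrinsics and any distortion apply to the point x, -y, -z); pixel columns grow to the right and rows downward; lengths in m; the calibration is good to about 2 mm. A picture is of the moment at which its call begins: read the wrist's pose just before it. There is no depth.
- bot.job_done(): hands the job in; it is judged then, once.
Trained networks look in the newest picture that a camera, given by its name, has taken for a name from the list of things; names that differ only in an ending like _2 or _b are one class to them, and where a whole thing is asked for, a point or a joint stands for the part that bears it (a point fixed in the world has none). Each returns a list of dicts, best first, with "confidence" (0 to 1); they miss things now and then, are a little off and sometimes report something else, mostly with a low value. They report only what shows in the picture. A call takes as long as a camera call. They do not tell look-alikes from the thing itself.
- bot.find_in(camera, target): "location" ([column, row] in pixels, amid what is visible of it).
- bot.mark_of(camera, target): "location" ([column, row] in pixels: a listed point, or the origin of a listed thing).
The state is a dict: "time": time; "q": joint angles; "qd": joint speeds; "joint_efforts": joint torques, N m; "ee_pos": TCP position; "tcp_rot": TCP orientation; "wrist_force": force on the tool from outside, world axes, zero at the start; "torque": the same for the moment, N m; "opening": finger opening in m; "grasp_force": force on a finger pad.
Only numpy, scipy, OpenCV 4.12 (cv2) and the standard library are available. Lean on these libraries where they do the work, as an engineer would, in place of code of your own. Each camera call takes 0.05 s, during which the arm holds its last target. There are 200 camera calls.

### The job

Pick up the knurled metal cap and stand it, closed end up, over the pinned spigot of the round flange on the bench. Turn it until its hidden keyways drop over the pins, then push it fully home against the spring, down onto the flange, and finish while still holding it pushed down there (do not let go: it springs back up, and a colleague will lock it). Leave the other things on the bench where they are.

Things in the scene. Friction and masses are not known exactly. Their poses are not given: they have to be found in the camera images.
- cap: loose plain aluminium cap, straight-knurled cylinder 48 mm in diameter, 48 mm high, about 150 g, standing open end down, flat closed end up. Origin: centre of its open lower rim; z up along its axis. Bore 32 mm wide, 42 mm deep, with four full-length keyways 8 mm wide, 90 degrees apart, hidden inside; nothing outside, nor its x axis, tells where they are
- flange: round dark steel flange, 90 mm in diameter, 12 mm thick, fixed to the bench top. Origin: centre of its underside, on the bench; z up. A pinned steel spigot rises from its centre. The cap is fully home when its rim lies on the flange's upper face, 12 mm above the bench
- pins (a point): point on the spigot's axis level with the upper side of its four pins, 30 mm above the bench. Pins: radial, 5 mm thick, reaching 19.5 mm from the axis, 90 degrees apart at an unmarked angle (it varies and does not follow the flange's yaw). The cap first rides on them, rim at this height; lined up within about 5 degrees (a quarter turn covers every case) it drops over them
- spigot_top (a point): centre of the spigot's top, 53 mm above the bench; the spigot is 30 mm in diameter, tapered over the last 4 mm. A sprung brass plunger 12 mm wide stands 8 mm out of it. Having dropped 11 mm off the pins, the cap meets the plunger (rim 19 mm above the bench); about 2 N, rising to 7 N, then pushes it the last 7 mm home. Let go, it springs back up
- heatsink: bystander: finned aluminium heatsink, 58x62x30 mm, loose; origin at the centre of its underside
- bare_disk: bystander: flat 2.5 inch hard disk, 70x100x10 mm, loose; origin at the centre of its underside
- pliers: bystander: pliers lying flat, 54x145x12 mm, loose; origin at the centre of their underside
- plug: bystander: cable connector shell, 58x52x17 mm, loose; origin at the centre of its underside
- screw_tub: bystander: open plastic tub for screws, 116x209x52 mm, loose; origin at the centre of its underside
Mind the look-alikes: they are no part of the job. Several things have the shape of the cap; the one meant has the colours described above.

How it is judged:
By the outcome, as a careful person would: the job done as asked, in the order asked, and still so for the second after the job is handed in, while the arm keeps its last pose, push and grip.
It also fails if it takes over 58 s, if anything falls off the work surface, if the arm or the gripper's body presses on something with over 40 N, if the wrist force passes 120 N, or if a joint passes its speed limit or range.

## Working session

There is one attempt and no reset: what is moved stays moved. The work goes in short steps, Python scripts to look and compute and a tool call to move; the robot and the scene stay as the last step left them, time stands still between calls to the robot, and variables do not carry over. Pictures are saved under pics/ and viewed, at most 10 in all, crops included, and the job is handed in when it is done.

Besides the shell and the picture viewer there is one more tool, called as name(argument=value, ...) on one line, values as JSON. arm_command: Moves the arm, as the interface text tells. Its arguments: {"type":"object","properties":{"series":{"type":"array"},"hand":{"type":"number"},"grip_force":{"type":"number"}},"required":["series"]}

```bash
mkdir -p pics
cat > h.py <<'E'
import numpy as np, cv2
from scipy.spatial.transform import Rotation as R
from workcell import bot
def grab(n,save=None):
    o=bot.get_obs(); c=bot.camera(n)
    if n=='wrist':
        T=np.eye(4);T[:3,:3]=R.from_euler('xyz',o['tcp_rot'],degrees=True).as_matrix();T[:3,3]=o['ee_pos']
        M=T@np.array(c['T_tool_cam'])
    else:
        M=np.eye(4);M[:3,:3]=R.from_euler('xyz',c['orientation'],degrees=True).as_matrix();M[:3,3]=c['xyz']
    c['M']=M
    if save: cv2.imwrite('pics/'+save,c['color'])
    return c
def ray(c,px):
    p=cv2.undistortPoints(np.array([[px]],float),np.array(c['camera_matrix']),np.array(c['dist_coeffs'],float))[0,0]
    return c['M'][:3,3],c['M'][:3,:3]@np.array([p[0],-p[1],-1])
def at(c,px,z):
    o,d=ray(c,px);return o+d*(z-o[2])/d[2]
def proj(c,P):
    q=np.linalg.inv(c['M'])@np.append(P,1);q=q[:3]*[1,-1,-1]
    return cv2.projectPoints(q.reshape(1,3),np.zeros(3),np.zeros(3),np.array(c['camera_matrix']),np.array(c['dist_coeffs'],float))[0].ravel()
E
python3 - <<'E'
from h import *
print(bot.get_obs())
for n in ['scene','side','wrist']:
    c=grab(n,n+'1.png'); print(n,c['M'][:3,3].round(3))
    for t,z in [('cap',0),('flange',0),('spigot_top',.053)]:
        for f in bot.mark_of(n,t): print(t,f,at(c,f['location'],z).round(3))
E
```

```text
{'time': 0.0, 'q': array([ 6.85840480e+01,  5.01277736e+00,  1.00344805e+01,  9.51003862e+01,
       -1.08659650e-04,  8.99996662e+01]), 'qd': array([ 0.05301493, -0.03789154,  0.10661731, -0.01643735,  0.02371514,
        0.06016814]), 'joint_efforts': array([-3.71671291e-06, -5.20390391e+01,  4.64807189e+01,  1.62577943e-02,
       -1.62533922e-05, -2.90986111e-05]), 'ee_pos': array([0.20074008, 0.51180733, 0.23056722]), 'tcp_rot': array([-1.79921317e+02,  1.08201097e-04,  1.58584382e+02]), 'wrist_force': array([-0.43777604, -0.33624783,  0.74869389]), 'torque': array([ 0.00058017,  0.03745614, -0.00656632]), 'grasp_force': 0.0, 'opening': 0.08536254994294162}
scene [-0.162 -0.904  0.703]
cap {'location': [298.0, 275.3], 'confidence': 0.84} [ 0.511 -0.018  0.   ]
cap {'location': [333.9, 288.7], 'confidence': 0.76} [ 0.536 -0.106  0.   ]
cap {'location': [357.8, 311.3], 'confidence': 0.58} [ 0.52  -0.197  0.   ]
flange {'location': [254.2, 257.4], 'confidence': 0.79} [0.481 0.105 0.   ]
flange {'location': [201.4, 225.4], 'confidence': 0.69} [ 0.469  0.317 -0.   ]
spigot_top {'location': [248.9, 236.4], 'confidence': 0.66} [0.475 0.112 0.053]
side [ 0.208 -1.246  0.675]
cap {'location': [304.9, 255.2], 'confidence': 0.81} [ 0.512 -0.01   0.   ]
cap {'location': [322.5, 291.3], 'confidence': 0.78} [ 0.508 -0.196  0.   ]
cap {'location': [324.7, 270.1], 'confidence': 0.74} [ 0.54 -0.1   0.  ]
flange {'location': [284.3, 238.9], 'confidence': 0.56} [0.48  0.099 0.   ]
spigot_top {'location': [282.5, 221.5], 'confidence': 0.8} [0.476 0.101 0.053]
wrist [0.124 0.542 0.374]
```

View pics/scene1.png

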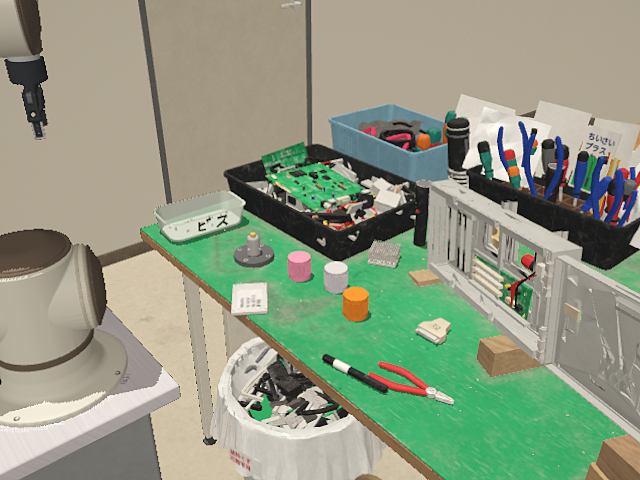

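```bash
python3 -c "
import cv2
a=cv2.imread('pics/scene1.png')[170:350,180:420]
b=cv2.imread('pics/side1.png')[170:350,220:400]
cv2.imwrite('pics/a1.png',cv2.resize(a,(800,600)));cv2.imwrite('pics/b1.png',cv2.resize(b,(600,600)))"
```

```text
(no output)
```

View pics/a1.png

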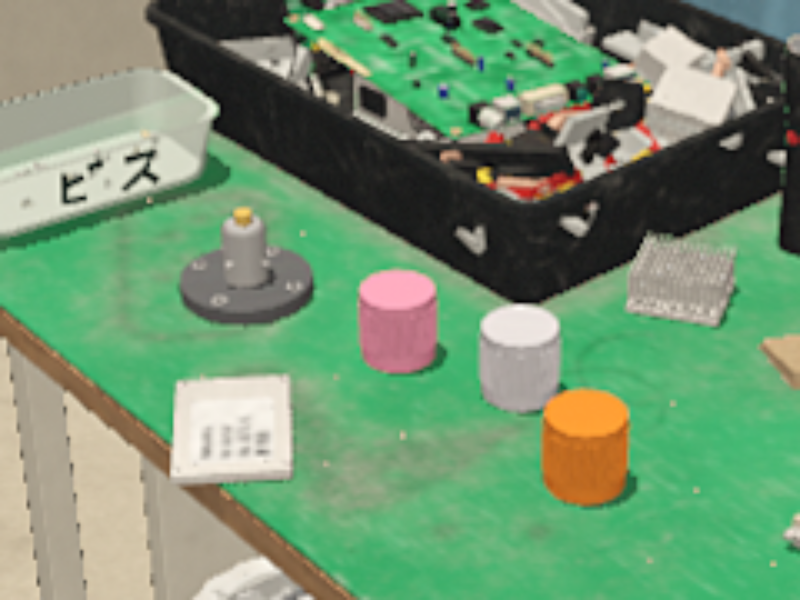

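The candidates are the pink cap at (298,266), the silver-grey cap at (336,277) and the orange cap at (356,304). The crop shows the silver-grey one is the plain aluminium cap at about (0.538, -0.103). The real flange is at (254,250). I'll move over the flange first so the wrist camera can see it.

arm_command(series=[[-0.03,-0.02,0,0],[-0.07,-0.05,0,0],[-0.11,-0.08,0,0],[-0.15,-0.11,0,0],[-0.19,-0.14,0,0]])

```text
time: 1.1
ee_pos: [0.3271, 0.3106, 0.2314]
tcp_rot: [180.0, 0.0, 158.6]
wrist_force: [0.6, 1.2, 0.2]
opening: 0.0852
grasp_force: 0.0
```

arm_command(series=[[-0.04,-0.03,0,0.12],[-0.08,-0.06,0,0.24],[-0.12,-0.09,0,0.36],[-0.16,-0.115,0,0.48],[-0.19,-0.14,0,0.6]])

```text
time: 1.6
ee_pos: [0.4535, 0.1104, 0.2314]
tcp_rot: [180.0, 0.0, 123.9]
wrist_force: [-0.5, 0.9, -1.1]
opening: 0.0854
grasp_force: 0.0
```

arm_command(series=[[0,0,0,0.12],[0,0,0,0.24],[0,0,0,0.36],[0,0,0,0.48],[0,0,0,0.6]])

```text
time: 2.1
ee_pos: [0.4524, 0.1125, 0.2314]
tcp_rot: [180.0, -0.0, 89.5]
wrist_force: [0.7, 0.3, -0.1]
opening: 0.0853
grasp_force: 0.0
```

Run:
```python
from h import *
o=bot.get_obs();print(o['time'],o['ee_pos'],o['tcp_rot'],o['q'])
c=grab('wrist','w1.png');print(c['M'].round(3))
for t,z in [('cap',0),('flange',0),('spigot_top',.053),('pins',.03)]:
    for f in bot.mark_of('wrist',t): print(t,f,at(c,f['location'],z).round(4))
```

```text
2.1 [0.452371   0.11250084 0.23136162] [ 1.79991930e+02 -1.61409698e-03  8.95300938e+01] [ 1.39659370e+01 -6.45966186e+00 -1.23096906e+00  9.52204753e+01
 -4.48667309e-04  1.04435843e+02]
[[ 1.     0.007  0.002  0.452]
 [-0.008  0.948  0.317  0.194]
 [ 0.    -0.317  0.948  0.375]
 [ 0.     0.     0.     1.   ]]
cap {'location': [362.3, 468.4], 'confidence': 0.81} [ 0.5021 -0.2062  0.    ]
cap {'location': [402.1, 393.5], 'confidence': 0.75} [ 0.541  -0.1048  0.    ]
cap {'location': [377.5, 326.2], 'confidence': 0.57} [ 0.5121 -0.0244  0.    ]
flange {'location': [341.3, 200.2], 'confidence': 0.65} [0.4749 0.1034 0.    ]
```

View pics/w1.png

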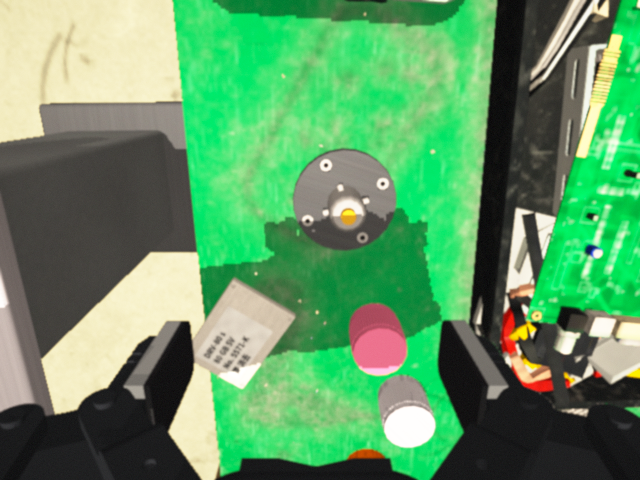

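The wrist view shows the flange at (345,200) with the plunger at (348,215), the pink cap at (378,340), the silver cap's top at (409,424), and the tray wall at column ~495 on the right. Next I'll refine both centres.

Run:
```python
from h import *
c=grab('wrist');im=c['color'];hsv=cv2.cvtColor(im,cv2.COLOR_BGR2HSV)
m=((hsv[...,0]>15)&(hsv[...,0]<32)&(hsv[...,1]>140)&(hsv[...,2]>120)).astype(np.uint8);mm=np.zeros_like(m);mm[190:235,325:370]=m[190:235,325:370]
ys,xs=np.nonzero(mm);print('plunger',len(xs),xs.mean(),ys.mean(),at(c,[xs.mean(),ys.mean()],.0605))
# flange: not green within window
g=((hsv[...,0]>40)&(hsv[...,0]<85)&(hsv[...,1]>100))
f=np.zeros_like(m);f[140:260,285:405]=(~g)[140:260,285:405]
f=cv2.morphologyEx(f,cv2.MORPH_OPEN,np.ones((5,5)))
cs=max(cv2.findContours(f,0,1)[0],key=cv2.contourArea)
P=np.array([at(c,p[0].astype(float),.012)[:2] for p in cs]);(x,y),r=cv2.minEnclosingCircle(P.astype(np.float32));print('flange',x,y,r)
t=np.zeros_like(m);t[390:460,370:445]=(im.min(2)>185)[390:460,370:445]
cs=max(cv2.findContours(t,0,1)[0],key=cv2.contourArea)
P=np.array([at(c,p[0].astype(float),.048)[:2] for p in cs]);(x,y),r=cv2.minEnclosingCircle(P.astype(np.float32));print('cap',x,y,r)
for p in [(495,200),(490,330),(470,420)]:print(at(c,p,0),at(c,p,.1))
s=grab('scene');
print([ (f['confidence'],at(s,f['location'],.0).round(3)) for f in bot.mark_of('scene','heatsink')])
```

```text
plunger 191 347.9476439790576 216.72251308900525 [0.47647694 0.10551894 0.0605    ]
flange 0.4754866659641266 0.10406423360109329 0.046533212065696716
cap 0.5387824773788452 -0.10442443937063217 0.02473611757159233
[0.61250154 0.10409446 0.        ] [0.56959658 0.12816854 0.1       ]
[ 0.62527862 -0.02817847  0.        ] [0.57896281 0.03120594 0.1       ]
[ 0.61835481 -0.13847415  0.        ] [ 0.57388732 -0.04964624  0.1       ]
[(0.86, array([ 0.703, -0.086,  0.   ]))]
```

arm_command(series=[[-0.04,0.02,0,0],[-0.085,0.04,0,0],[-0.13,0.06,0,0],[-0.175,0.075,0,0],[-0.216,0.088,0,0]], hand=0.068)

```text
time: 3.0
ee_pos: [0.5401, -0.1058, 0.2311]
tcp_rot: [-180.0, 0.0, 89.9]
wrist_force: [0.2, 0.1, -0.5]
opening: 0.0684
grasp_force: 0.0
```

arm_command(series=[[0,0,0.03,0],[0,0,0.06,0],[0,0,0.09,0],[0,0,0.1,0],[0,0,0.1,0]])

```text
time: 3.5
ee_pos: [0.5389, -0.1035, 0.1302]
tcp_rot: [-179.9, -0.0, 89.9]
wrist_force: [0.1, -0.5, 0.9]
opening: 0.0681
grasp_force: 0.0
```

Run:
```python
from h import *
o=bot.get_obs();print(o['ee_pos'],o['tcp_rot'],o['opening'])
c=grab('wrist','w2.png');im=c['color'];s=grab('scene')
print('corner',at(s,(342,260),0))
u=proj(c,[.539,-.104,.048]);print(u)
t=(im.min(2)>175).astype(np.uint8)
for k in cv2.findContours(t,0,1)[0]:
    if cv2.contourArea(k)<1500: continue
    P=np.array([at(c,p[0].astype(float),.048)[:2] for p in k]);(x,y),r=cv2.minEnclosingCircle(P.astype(np.float32));print('blob',x,y,r)
```

```text
[ 0.538946   -0.10348721  0.1301804 ] [-1.79859046e+02 -2.60914650e-02  8.98661257e+01] 0.06805188145475886
corner [ 0.62544956 -0.03026174  0.        ]
[316.82618688 248.64678503]
blob 0.7201664447784424 -0.19046616554260254 0.03356608375906944
blob 0.53779137134552 -0.10131026804447174 0.02325889654457569
blob 0.6329551935195923 -0.022290421649813652 0.026784244924783707
blob 0.5073572993278503 -0.021675124764442444 0.02292468771338463
blob 0.4018903076648712 -0.02585282362997532 0.04703652858734131
```

View pics/w2.png

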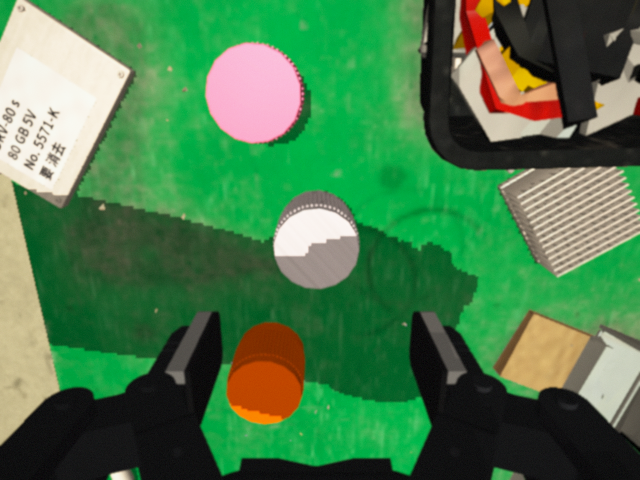

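The silver cap's top is centred near (316,248), matching the projected (0.539, -0.104). Pink (255,92) and orange (265,385) are clear of the fingers, which sit at rows above and below them in x. I'll descend and grip.

arm_command(series=[[0,0,0.03,0],[0,0,0.06,0],[0,0,0.09,0],[0,0,0.105,0],[0,0,0.112,0]])

```text
time: 4.1
ee_pos: [0.5399, -0.1036, 0.0193]
tcp_rot: [-180.0, 0.0, 89.8]
wrist_force: [0.5, 0.2, -0.6]
opening: 0.0681
grasp_force: 0.0
```

arm_command(series=[[0,0,0,0],[0,0,0,0],[0,0,0,0],[0,0,0,0],[0,0,0,0]], hand=0.03, grip_force=60)

```text
time: 4.6
ee_pos: [0.5408, -0.1039, 0.021]
tcp_rot: [179.8, 0.0, 89.8]
wrist_force: [0.4, 0.3, 6.4]
opening: 0.0468
grasp_force: 62.3
```

arm_command(series=[[0,0,0,0],[0,0,0,0],[0,0,0,0],[0,0,0,0],[0,0,0,0]])

```text
time: 5.1
ee_pos: [0.5408, -0.1039, 0.021]
tcp_rot: [179.8, 0.0, 89.8]
wrist_force: [0.5, -0.4, 6.3]
opening: 0.0467
grasp_force: 62.3
```

arm_command(series=[[0,0,-0.02,0],[0,0,-0.05,0],[0,0,-0.08,0],[0,0,-0.1,0],[0,0,-0.11,0]])

```text
time: 5.6
ee_pos: [0.5405, -0.1038, 0.1318]
tcp_rot: [179.8, 0.0, 89.8]
wrist_force: [0.3, 0.1, -1.8]
opening: 0.0467
grasp_force: 62.2
```

arm_command(series=[[0.04,-0.015,0,0],[0.08,-0.03,0,0],[0.12,-0.045,0,0],[0.165,-0.055,0,0],[0.208,-0.064,0,0]])

```text
time: 6.1
ee_pos: [0.4753, 0.106, 0.1289]
tcp_rot: [-180.0, -0.0, 89.8]
wrist_force: [0.6, -0.9, -1.0]
opening: 0.0466
grasp_force: 62.2
```

arm_command(series=[[0,0,0,0],[0,0,0,0],[0,0,0,0],[0,0,0,0],[0,0,0,0]])

```text
time: 6.6
ee_pos: [0.4765, 0.1035, 0.1291]
tcp_rot: [-180.0, 0.0, 89.7]
wrist_force: [-0.5, 0.2, -1.3]
opening: 0.0466
grasp_force: 62.2
```

Run:
```python
from h import *
o=bot.get_obs();print(o['ee_pos'],o['tcp_rot'],o['wrist_force'])
ims=[]
for n in ['scene','side']:
    c=grab(n,n+'3.png');e=np.array(o['ee_pos'])
    u=proj(c,e);v=proj(c,[.476,.105,.061]);w=proj(c,e-[0,0,.021]);print(n,u,v,'rim',w)
    x,y=int(v[0])-50,int(v[1])-70
    ims.append(cv2.resize(c['color'][y:y+110,x:x+80],(400,550),interpolation=cv2.INTER_CUBIC));print(x,y)
cv2.imwrite('pics/c3.png',np.hstack(ims))
```

```text
[0.47652783 0.10354292 0.12914293] [-1.79984910e+02  7.16706841e-03  8.97276905e+01] [-0.46015866  0.1545818  -1.25285625]
scene [249.58132077 206.57334519] [250.81092253 234.33095761] rim [250.14767337 215.3306074 ]
200 164
side [281.59626709 195.40596255] [281.98490846 218.30239787] rim [281.81131986 202.62168294]
231 148
```

View pics/c3.png

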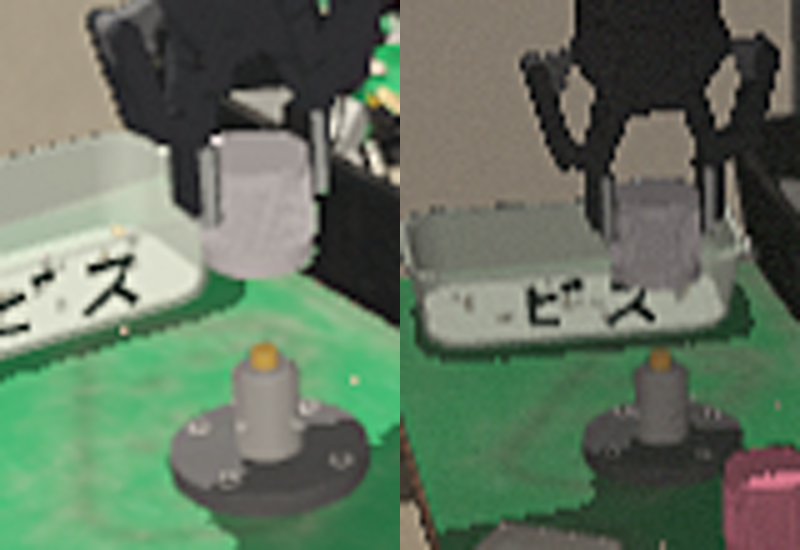

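The cap hangs over the spigot: cap at crop (260,205) and plunger at (264,355) in the scene view. Now I'll descend gently, watching the force.

arm_command(series=[[0.001,0,0.015,0],[0.001,0,0.03,0],[0.001,0,0.042,0],[0.001,0,0.05,0],[0.001,0,0.053,0]])

```text
time: 7.2
ee_pos: [0.4757, 0.1054, 0.0748]
tcp_rot: [-179.9, 0.0, 89.8]
wrist_force: [-0.1, 0.4, -1.0]
opening: 0.0464
grasp_force: 62.2
```

arm_command(series=[[0,0,0.001,0],[0,0,0.002,0],[0,0,0.003,0],[0,0,0.004,0],[0,0,0.004,0]])

```text
time: 7.7
ee_pos: [0.4764, 0.1055, 0.0724]
tcp_rot: [180.0, -0.0, 89.8]
wrist_force: [0.4, 0.1, -1.9]
opening: 0.0467
grasp_force: 62.2
```

arm_command(series=[[0,0,0.001,0],[0,0,0.002,0],[0,0,0.003,0],[0,0,0.004,0],[0,0,0.004,0]])

```text
time: 8.2
ee_pos: [0.4762, 0.1055, 0.0681]
tcp_rot: [-180.0, 0.0, 89.8]
wrist_force: [0.1, -0.6, -1.5]
opening: 0.0464
grasp_force: 62.2
```

arm_command(series=[[0,0,0.001,0],[0,0,0.002,0],[0,0,0.003,0],[0,0,0.004,0],[0,0,0.005,0]])

```text
time: 8.7
ee_pos: [0.4763, 0.1055, 0.0632]
tcp_rot: [-180.0, -0.0, 89.8]
wrist_force: [-0.4, 0.0, -1.4]
opening: 0.0463
grasp_force: 62.2
```

arm_command(series=[[0,0,0.001,0],[0,0,0.002,0],[0,0,0.003,0],[0,0,0.004,0],[0,0,0.005,0]])

```text
time: 9.2
ee_pos: [0.4763, 0.1055, 0.0582]
tcp_rot: [180.0, 0.0, 89.8]
wrist_force: [0.4, 0.8, -0.9]
opening: 0.0466
grasp_force: 62.2
```

arm_command(series=[[0,0,0.002,0],[0,0,0.004,0],[0,0,0.005,0],[0,0,0.006,0],[0,0,0.007,0]])

```text
time: 9.7
ee_pos: [0.4763, 0.1055, 0.0512]
tcp_rot: [-180.0, -0.0, 89.8]
wrist_force: [0.0, -0.2, -0.9]
opening: 0.0468
grasp_force: 62.2
```

arm_command(series=[[0,0,0.001,0],[0,0,0.002,0],[0,0,0.003,0],[0,0,0.003,0],[0,0,0.003,0]])

```text
time: 10.2
ee_pos: [0.4766, 0.1056, 0.0504]
tcp_rot: [179.9, -0.0, 89.8]
wrist_force: [-7.1, -1.6, 16.6]
opening: 0.0463
grasp_force: 64.1
```

Contact with the pins at TCP z 0.0505, so the rim offset is 20.5 mm. I'll ease the push and turn slowly.

arm_command(series=[[0,0,-0.001,0],[0,0,-0.001,-0.06],[0,0,-0.001,-0.12],[0,0,-0.001,-0.18],[0,0,-0.001,-0.24]])

```text
time: 10.7
ee_pos: [0.4772, 0.1058, 0.0507]
tcp_rot: [179.9, -0.0, 103.7]
wrist_force: [-1.2, -0.5, 8.2]
opening: 0.0465
grasp_force: 63.2
```

arm_command(series=[[0,0,0,-0.05],[0,0,0,-0.1],[0,0,0,-0.15],[0,0,0,-0.2],[0,0,0,-0.25]])

```text
time: 11.2
ee_pos: [0.4772, 0.1058, 0.0507]
tcp_rot: [179.9, 0.0, 118.0]
wrist_force: [-1.2, 0.5, 8.6]
opening: 0.0466
grasp_force: 63.2
```

arm_command(series=[[0,0,0,-0.05],[0,0,0,-0.1],[0,0,0,-0.15],[0,0,0,-0.2],[0,0,0,-0.25]])

```text
time: 11.7
ee_pos: [0.4771, 0.1058, 0.0507]
tcp_rot: [179.9, 0.1, 132.3]
wrist_force: [-0.7, 0.3, 8.4]
opening: 0.0468
grasp_force: 63.2
```

arm_command(series=[[0,0,0,-0.05],[0,0,0,-0.1],[0,0,0,-0.15],[0,0,0,-0.2],[0,0,0,-0.25]])

```text
time: 12.2
ee_pos: [0.4771, 0.1058, 0.0506]
tcp_rot: [179.9, 0.1, 146.7]
wrist_force: [-1.0, 0.8, 6.7]
opening: 0.0464
grasp_force: 63.2
```

arm_command(series=[[0,0,0,-0.05],[0,0,0,-0.1],[0,0,0,-0.15],[0,0,0,-0.2],[0,0,0,-0.25]])

```text
time: 12.7
ee_pos: [0.4764, 0.1055, 0.0494]
tcp_rot: [180.0, 0.0, 161.0]
wrist_force: [-0.5, -0.5, -2.0]
opening: 0.0462
grasp_force: 62.2
```

arm_command(series=[[0,0,0,-0.05],[0,0,0,-0.1],[0,0,0,-0.15],[0,0,0,-0.2],[0,0,0,-0.25]])

```text
time: 13.2
ee_pos: [0.4766, 0.1052, 0.0498]
tcp_rot: [-180.0, 0.0, 175.3]
wrist_force: [-2.3, -3.2, 9.3]
opening: 0.0466
grasp_force: 63.5
```

```bash
python3 -c "
from h import *
o=bot.get_obs();print(o['torque'],o['wrist_force'],o['ee_pos'],o['tcp_rot'],o['q'])"
```

```text
[-0.71303727  0.51188153 -0.17998672] [-2.33999711 -3.16382451  9.26532176] [0.47655773 0.10516477 0.049825  ] [-1.79961252e+02  4.47002181e-02  1.75270731e+02] [ 1.24736840e+01 -3.06837972e+00 -1.81769948e+01  7.48601445e+01
 -5.02351621e-02  1.72029541e+01]
```

arm_command(series=[[0,0,0,0.05],[0,0,0,0.1],[0,0,0,0.15],[0,0,0,0.2],[0,0,0,0.25]])

```text
time: 13.7
ee_pos: [0.4763, 0.1055, 0.0493]
tcp_rot: [-180.0, 0.0, 160.8]
wrist_force: [0.2, 0.4, -1.5]
opening: 0.0465
grasp_force: 62.2
```

Free again at yaw 161, so I'll push down here.

arm_command(series=[[0,0,0.0015,0],[0,0,0.003,0],[0,0,0.0045,0],[0,0,0.006,0],[0,0,0.006,0]])

```text
time: 14.2
ee_pos: [0.4761, 0.1055, 0.043]
tcp_rot: [-180.0, -0.0, 160.9]
wrist_force: [0.0, -0.6, -0.7]
opening: 0.0464
grasp_force: 62.2
```

arm_command(series=[[0,0,0.002,0],[0,0,0.004,0],[0,0,0.006,0],[0,0,0.008,0],[0,0,0.009,0]])

```text
time: 14.7
ee_pos: [0.4765, 0.1055, 0.0345]
tcp_rot: [180.0, 0.0, 160.9]
wrist_force: [-1.5, -0.6, 5.5]
opening: 0.0466
grasp_force: 62.7
```

arm_command(series=[[0,0,0.001,0],[0,0,0.002,0],[0,0,0.003,0],[0,0,0.004,0],[0,0,0.004,0]])

```text
time: 15.2
ee_pos: [0.4766, 0.1055, 0.0329]
tcp_rot: [180.0, 0.1, 160.9]
wrist_force: [-11.7, -3.5, 25.8]
opening: 0.0465
grasp_force: 64.9
```

arm_command(series=[[0,0,0,0],[0,0,0,0],[0,0,0,0],[0,0,0,0],[0,0,0,0]])

```text
time: 15.7
ee_pos: [0.4766, 0.1056, 0.0329]
tcp_rot: [180.0, 0.1, 160.9]
wrist_force: [-9.9, -2.1, 25.8]
opening: 0.0463
grasp_force: 64.9
```

Run:
```python
from h import *
ims=[cv2.resize(grab(n)['color'][y:y+110,x:x+80],(400,550),interpolation=cv2.INTER_CUBIC) for n,x,y in [('scene',205,170),('side',235,160)]]
cv2.imwrite('pics/f.png',np.hstack(ims));print(bot.get_obs()['ee_pos'],bot.get_obs()['wrist_force'])
```

```text
[0.47659056 0.1055428  0.03287925] [-10.78050766  -2.63668423  25.95853572]
```

View pics/f.png

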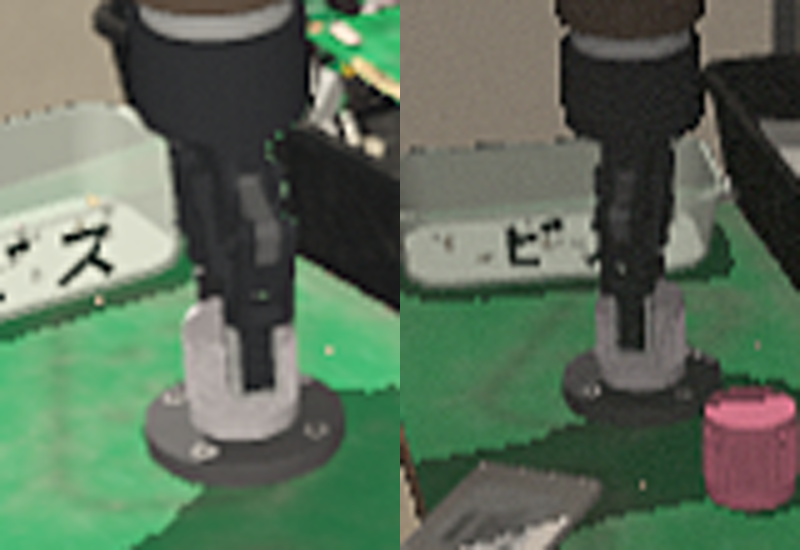

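The cap's rim is seated on the flange face in both views (crop (243,435) and (640,385)). The gripper is still holding it down.

```bash
python3 -c "
from h import *
print(bot.job_done())"
```

```text
the job is handed in; nothing more can be done
None
```

The aluminium cap is over the pins and fully home on the flange, held down with about 26 N when I handed the job in at about 16 s; the other things on the bench were not touched.

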